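Scoop out two stone-setting packers and strike off the rest

ROBOT

A 6-joint arm with a two-finger parallel gripper is mounted at the origin on the work surface. World frame = base frame: x ahead of the robot, y to its left, z up, the work surface at z = 0. Lengths are in m, angles in degrees, forces in N, time in s.
With the tool pointing down it reaches from about 0.25 to 0.725 m from the base axis. Payload 9.7 kg.
Tool frame: the origin (TCP) lies at the very end of the fingers, on their centre line; the grasp point (between the pads) lies 19 mm behind it; z points along the fingers, y is the line along which they close (so a half turn about z gives the same grasp; the last joint's range is limited). The gripper opens to 85 mm and grips with 20 to 120 N. Pads are 22 mm wide; open, the fingers measure 114 mm over their backs; the gripper's body (76 mm by 85 mm) begins 54 mm behind the grasp point. The pads swing forward as they close: fully open they stand 13 mm farther back than shut.
Start: joints at [-73.797, 4.979, 10.078, 95.1, 0, 90], TCP at [0.153, -0.528, 0.231] pointing down, gripper open.
Joint ranges: [-179.16, 179.16], [-48.56, 103.87], [-65.8, 70.77], [-126.05, 130.52], [-82.76, 87.17], [-180, 180]. Speed limits (degrees/s): [127.2, 127.2, 147.25, 180, 180, 180].

INTERFACE

Orientations are given as [roll, pitch, yaw] about the fixed x, y, z axes, in that order (R = Rz(yaw) Ry(pitch) Rx(roll)).
In Python, from workcell import telemetry, optics, workorder gives the robot as it stands.
- The arm moves only by the shell command python3 -m handwheel 'ROWS' [FORCE]. ROWS is JSON, a list of rows, each an object of numbers: "tx", "ty", "tz": the shift along the tool's x, y, z in m; "ax", "ay", "az": the turn, a rotation vector about the tool's x, y, z in degrees; "jaw": the gripper command: -1 is shut, 1 is fully open, values between are in proportion. A call has exactly 10 rows; each row shifts and turns the commanded pose from where the row before left it, along the tool's axes as they then stand; what a row does not reach is not made up. A row lasts 1/8 s, in which the tool goes at most 62.5 mm and 10.7 degrees, less where a joint would pass 70% of its speed; a pose out of reach is approached as far as the arm can. A call is refused whole if a number of a shift passes 0.0625 or a number of a turn 10.7, either way. A call with a gripper value outside its range is refused whole. The fingers move at their own pace and stop on an object; FORCE is the grip in N (left out, the last holds). Time passes only in rows, so rows that do not move let the fingers close, or fill a call up. It gives the time, the measured TCP pose, the force, the opening and the grip force at its end, in the units of the state.
- telemetry.get_obs(): the state, without advancing time (a new reading comes with each control period).
- optics.camera(name): name is "side" or "top"; returns a dict with "color" (384x512x3 uint8, red, green, blue), "K" (3x3 intrinsics, pixels), "k1" (the pictures are not rectified: a ray, as slopes to the right and down, at radius r is drawn at 1 + k1 r^2 times it, then the intrinsics apply), "extrinsics" (4x4, takes a point from camera to world coordinates). Camera axes: x right, y down, z forward; pixel columns grow to the right and rows downward; lengths in m; the calibration is good to about 2 mm. A picture is of the moment at which its call begins. There is no depth.
- workorder.job_done(): hands the job in; it is judged then, once.
The state is a dict: "time": time; "q": joint angles; "qd": joint speeds; "joint_efforts": joint torques, N m; "ee_pos": TCP position; "tcp_rot": TCP orientation; "wrist_force": force on the tool from outside, world axes, zero at the start; "torque": the same for the moment, N m; "opening": finger opening in m; "grasp_force": force on a finger pad.
Only numpy, scipy, OpenCV 4.12 (cv2) and the standard library are available. Lean on these libraries where they do the work, as an engineer would, in place of code of your own. Each camera call takes 0.05 s, during which the arm holds its last target. There are 200 camera calls.

TASK

Take the flat measuring scoop by its upright wooden grip, run it flat along the bench in under the stack of four packers in the rack, and raise it so that the whole stack is lifted a little off its rails. Then draw it straight back out under the rack's strike bar, which holds back the upper two packers so that they drop on to the rails, and set the scoop down flat on the bench clear of the rack, released, with just the lower two packers lying level in it. Do not touch the packers with the fingers.

Things in the scene. Friction and masses are not known exactly. Their poses are not given: they have to be found in the camera images.
- scoop_grip (a point): Measuring scoop: steel strip 48 wide, 4 thick, with upright 26x26 mm wooden grip post 100 tall. Point on post's axis, 85 above the underside; grip here. z up, +x from post to pocket, faces square to x, y. Cross walls bound the pocket, x 64 to 156 mm (centre 110), rims 34 above underside; tip at x 159, heel at -60. Two packers fill it level, 6 over the rims. 0.36 kg, balanced near post.
- rack: Fixed rack. Origin on bench under stack's middle; +x goes deeper, mouth at -x. Two rails, tops 46 mm up, carry the packers' ends; the 74 wide channel between them is open at bench level and both ends. Strike bar across mouth: x -49 to -37, z 100 to 118. With pocket centre at origin, scoop raised 42 meets the packers; raised 54 (48 to 58) packer 2 passes under the bar, 3 is held back.
- packer2: Second from the bottom of a stack of four like loose wooden packers, each 60 (x) by 100 (y) by 18 mm thick, 50 g, lying on the rails, long way across the channel. Origin at the centre of its underside, z up, 64 mm above the bench at the start. It and the one below it (not listed) are the two to bring out.
- packer3: Third packer from the bottom, like the others. Origin at the centre of its underside, z up, 82 mm above the bench at the start (stack's top at 118 mm). It and the one above it (not listed) stay in the rack and come to rest on the rails, flat or leaning.
There are look-alikes about, which are no part of the job. Leave any green or yellow look-alike of the part that bears scoop_grip alone.

How it is judged (in metres and radians):
On the way, in this order (a step that is already met when the one before it is completed fails the run):
1. the whole stack is lifted off the rails, still inside the rack (z of packer2 in the frame of rack above 0.067 m and z of packer3 in the frame of rack above 0.085 m and x of packer2 in the frame of rack between -0.035 and 0.035 m and x of packer3 in the frame of rack between -0.045 and 0.04 m and y of packer3 in the frame of rack between -0.02 and 0.02 m), for 0.1 s.
2. the lower two packers are drawn out under the strike bar on the scoop while the upper two stay behind in the rack (x of packer2 in the frame of rack below -0.085 m and x of packer2 in the frame of scoop_grip between 0.08 and 0.14 m and y of packer2 in the frame of scoop_grip between -0.025 and 0.025 m and z of packer2 in the frame of scoop_grip between -0.07 and -0.056 m and x of packer3 in the frame of rack between -0.045 and 0.04 m and y of packer3 in the frame of rack between -0.02 and 0.02 m), for 0.1 s.
At the end, for the whole second after the job is handed in: Scoop released flat on the bench (6 mm, 7 degrees), its grip over 180 mm from the rack's origin; packer 2 level (7 degrees) on packer 1 in the pocket, within 30 mm of its centre; packer 3 dropped in the rack (within 45 mm of its middle), flat or leaning on the rails or packer 4; all at rest (x of packer2 in the frame of scoop_grip between 0.08 and 0.14 m and y of packer2 in the frame of scoop_grip between -0.025 and 0.025 m and z of packer2 in the frame of scoop_grip between -0.07 and -0.056 m and x of packer3 in the frame of rack between -0.045 and 0.04 m and y of packer3 in the frame of rack between -0.02 and 0.02 m and z of packer3 in the frame of rack between 0.04 and 0.095 m and horizontal distance between scoop_grip and rack above 0.18 m and height (world z) of scoop_grip between 0.078 and 0.091 m and angle between scoop_grip's own z axis and vertical below 0.12 rad and angle between the z axis of packer2 and the z axis of scoop_grip, either way round below 0.12 rad and linear speed of each of packer2, packer3 below 0.02 m/s); the robot touches nothing.
It fails at once if the fingers touch the packers (contact force between any of packer2, packer3 and the fingers above 1 N).
It also fails if it takes over 54 s, if anything falls off the work surface, if the arm or the gripper's body presses on something with over 40 N, if the wrist force passes 120 N, or if a joint passes its speed limit or range.

## Working session

There is one attempt and no reset: what is moved stays moved. The work goes in short steps, Python scripts to look and compute and a shell command to move; the robot and the scene stay as the last step left them, time stands still between calls to the robot, and variables do not carry over. Pictures are saved under pics/ and viewed, at most 10 in all, crops included, and the job is handed in when it is done.

```bash
mkdir -p pics; ls
cat > h.py <<'E'
import numpy as np, cv2
from workcell import telemetry, optics, workorder
def snap(n,f):
    c=optics.camera(n); cv2.imwrite(f,c["color"][:,:,::-1]); np.savez(f[:-4]+'.npz',K=c["K"],k1=c["k1"],E=c["extrinsics"],color=c["color"]); return c
def ray(c,u,v):
    K=np.array(c["K"]);k=float(c["k1"])
    d=np.array([(u-K[0,2])/K[0,0],(v-K[1,2])/K[1,1]]);p=d.copy()
    for _ in range(30): p=d/(1+k*(p@p))
    E=np.array(c["E"] if "E" in c else c["extrinsics"]); r=E[:3,:3]@np.array([p[0],p[1],1]); return E[:3,3],r
def atz(c,u,v,z):
    o,r=ray(c,u,v); return o+r*(z-o[2])/r[2]
def proj(c,P):
    E=np.array(c["E"] if "E" in c else c["extrinsics"]);K=np.array(c["K"]);q=(np.atleast_2d(P)-E[:3,3])@E[:3,:3]
    s=q[:,:2]/q[:,2:]; s=s*(1+float(c["k1"])*(s**2).sum(1,keepdims=True)); return s*[K[0,0],K[1,1]]+[K[0,2],K[1,2]]
E
python3 - <<'E'
from h import *
for n in("top","side"):
    c=snap(n,f"pics/{n}0.png"); print(n,np.round(c["K"],1).tolist(),c["k1"],np.round(c["extrinsics"],3).tolist())
o=telemetry.get_obs(); print(o)
E
```

```text
pics
top [[380.2, 0.0, 263.4], [0.0, 380.2, 186.5], [0.0, 0.0, 1.0]] 0.01609615456543253 [[-0.011, -0.98, 0.201, 0.238], [-1.0, 0.011, -0.0, -0.006], [-0.002, -0.201, -0.98, 1.027], [0.0, 0.0, 0.0, 1.0]]
side [[468.3, 0.0, 255.1], [0.0, 468.3, 191.0], [0.0, 0.0, 1.0]] -0.1521311387893345 [[-0.889, -0.226, 0.399, -0.081], [-0.458, 0.462, -0.759, 0.989], [-0.013, -0.857, -0.515, 0.779], [0.0, 0.0, 0.0, 1.0]]
{'time': 0.1, 'q': array([-7.37957111e+01,  5.00801375e+00,  1.00400425e+01,  9.51010736e+01,
       -1.86966843e-03,  8.99993268e+01]), 'qd': array([ 0.10322637, -0.01852925,  0.1391951 ,  0.00667397, -0.04169808,
        0.10425603]), 'joint_efforts': array([ 5.74088881e-04, -5.21563733e+01,  4.65651834e+01,  1.61882036e-02,
        2.08766158e-05,  3.44938030e-05]), 'ee_pos': array([ 0.15341693, -0.52795036,  0.23066275]), 'tcp_rot': array([-1.79930955e+02,  1.86885585e-03,  1.62049643e+01]), 'wrist_force': array([-0.46229705, -0.1769921 , -0.18360925]), 'torque': array([-0.00267497,  0.02057506,  0.03937399]), 'grasp_force': 0.0, 'opening': 0.08544301125504102}
```

View pics/top0.png

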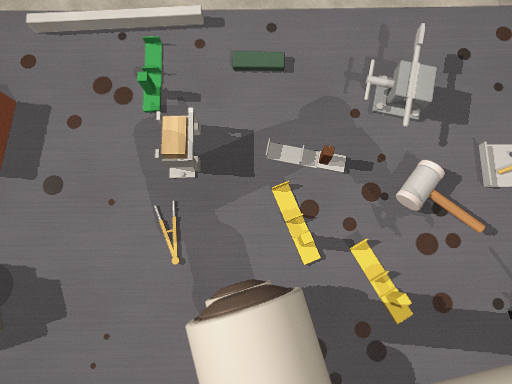

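View pics/side0.png

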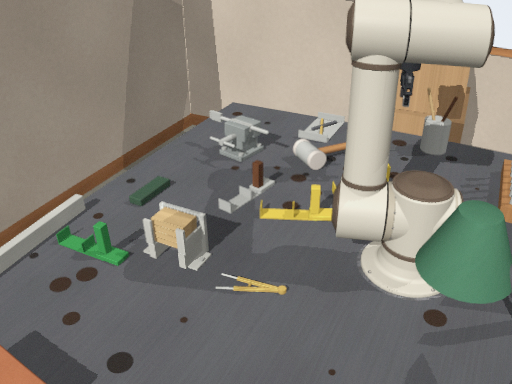

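The top view shows three yellow or green look-alikes, at (297,225), (380,280) and (151,75). The steel scoop with the wooden post is at (327,155), with its pocket to the left at (285,152), and it's the one that fits. The rack is at (180,140), with its strike bar on the right at (193,135), so the mouth faces the scoop. I'll confirm this in a crop.

Run:
```python
from h import *
a=cv2.imread("pics/top0.png"); b=cv2.imread("pics/side0.png")
A=cv2.resize(a[95:190,140:360],None,fx=3.6,fy=3.6,interpolation=cv2.INTER_CUBIC)[:300]
A=cv2.resize(a[98:190,145:360],(774,331),interpolation=cv2.INTER_CUBIC)
B=cv2.resize(b[150:275,130:340],(420,250),interpolation=cv2.INTER_CUBIC)
B2=np.zeros((250,774,3),np.uint8);B2[:,:420]=B
cv2.imwrite("pics/crop0.png",np.vstack([A,B2]))
c=np.load("pics/top0.npz")
```

```text
(no output)
```

View pics/crop0.png

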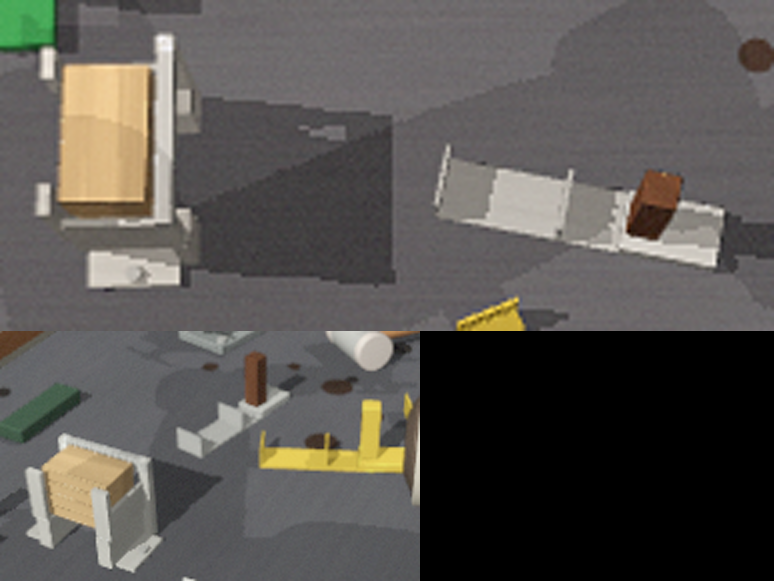

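The crop confirms it: a steel strip with a wooden post, post top at about (329,151) in the top view. The stack's top face spans about (163,116) to (187,154), with the bar to its right. Next I'll fit the poses.

```bash
cat >> h.py <<'E'
from scipy.optimize import least_squares
def fit(obs,x0):
    # obs: list (cam, local xyz, u,v)
    def tr(p,L):
        a=p[2];return np.array([p[0]+np.cos(a)*L[0]-np.sin(a)*L[1],p[1]+np.sin(a)*L[0]+np.cos(a)*L[1],L[2]])
    f=lambda p:np.concatenate([proj(c,tr(p,L))[0]-[u,v] for c,L,u,v in obs])
    r=least_squares(f,x0,loss='soft_l1'); return r.x,np.round(r.fun.reshape(-1,2),1)
E
python3 - <<'E'
from h import *
t=np.load("pics/top0.npz");s=np.load("pics/side0.npz")
T=lambda X,Y:(144.6+X/3.6,97.6+Y/3.6); S=lambda X,Y:(129.75+X/2,149.75+(Y-331)/2)
R=[]
for L,X,Y in [((.03,.05,.118),0,0)]: pass
# rack: +x ~ world +y (image left); rack +y ~ world -x (image down)
for L,X,Y in [((.03,-.05,.118),64,65),((-.03,-.05,.118),152,65),((-.03,.05,.118),151,203),((.03,.05,.118),60,201)]: R.append((t,L,*T(X,Y)))
R.append((t,(-.043,0,.118),*T(164.5,128)))
p,e=fit(R,[.45,.2,1.57]);print("rack",p,np.degrees(p[2]),e.tolist())
for L,X,Y in [((.03,-.05,.118),42,460),((-.03,-.05,.118),70,445)][:1]: pass
Q=[]
for L,X,Y in [((0,0,.100),661,191),((-.06,-.024,.004),723,208),((-.06,.024,.004),716,266),((.159,.024,.004),437,217),((.159,-.024,.034),449,147)]: Q.append((t,L,*T(X,Y)))
Q.append((s,(0,0,.100),*S(256,355)))
q,e=fit(Q,[.4,-.1,1.4]);print("scoop",q,np.degrees(q[2]),e.tolist())
c,sn=np.cos(p[2]),np.sin(p[2]);d=q[:2]-p[:2];print("scoop in rack",c*d[0]+sn*d[1],-sn*d[0]+c*d[1],np.degrees(q[2]-p[2]))
# overlay check points in side view
for nm,P,pp in (("rackstack",[(.03,-.05,.118),(-.03,-.05,.118),(-.03,.05,.118),(.03,.05,.118)],p),("bar",[(-.049,-.06,.118),(-.049,.06,.118)],p)):
    a=pp[2];W=[[pp[0]+np.cos(a)*x-np.sin(a)*y,pp[1]+np.sin(a)*x+np.cos(a)*y,z] for x,y,z in P]
    print(nm,"side crop px",np.round((proj(s,W)-[129.75,149.75])*2+[0,331]).tolist())
E
```

```text
rack [0.56036675 0.21615323 1.58306651] 90.70302957206543 [[0.2, 0.1], [-0.5, -0.4], [-0.9, -0.8], [0.2, 0.3], [0.9, 0.8]]
scoop [ 0.52084432 -0.17408914  1.3741063 ] 78.73049130848833 [[0.9, -0.8], [0.5, 0.3], [-0.1, 0.6], [-0.4, 0.2], [-0.5, -0.0], [-0.6, 0.1]]
scoop in rack -0.38972805451083153 0.04430767799710911 -11.9725382635771
rackstack side crop px [[41.0, 466.0], [69.0, 443.0], [133.0, 462.0], [107.0, 486.0]]
bar side crop px [[71.0, 435.0], [148.0, 456.0]]
```

Both views agree. The rack is at (0.560, 0.216) with yaw 90.7°, and the scoop post is at (0.521, −0.174) with yaw 78.7°. I'll grip with the fingers on the post's ±x faces, using tool yaw of about 168.7° to keep joint 6 in range.

```bash
python3 -m handwheel '[{"tx":0.0452,"ty":-0.0237,"jaw":1},{"tx":0.0452,"ty":-0.0237,"jaw":1},{"tx":0.0452,"ty":-0.0237,"jaw":1},{"tx":0.0452,"ty":-0.0237,"jaw":1},{"tx":0.0452,"ty":-0.0237,"jaw":1},{"tx":0.0452,"ty":-0.0237,"jaw":1},{"tx":0.0452,"ty":-0.0237,"jaw":1},{"tx":0.0452,"ty":-0.0237,"jaw":1},{"tx":0.0452,"ty":-0.0237,"jaw":1},{"tx":0.0452,"ty":-0.0237,"jaw":1}]' 60
python3 -m handwheel '[{"az":-10.2,"jaw":1},{"az":-10.2,"jaw":1},{"az":-10.2,"jaw":1},{"az":-10.2,"jaw":1},{"az":-10.2,"jaw":1},{"az":-10.2,"jaw":1},{"az":-10.2,"jaw":1},{"az":-10.2,"jaw":1},{"az":-10.2,"jaw":1},{"az":-10.2,"jaw":1}]'
python3 -m handwheel '[{"az":-10.1,"jaw":1},{"az":-10.1,"jaw":1},{"az":-10.1,"jaw":1},{"az":-10.1,"jaw":1},{"az":-10.1,"jaw":1},{"tz":0.01,"jaw":1},{"tz":0.02,"jaw":1},{"tz":0.02,"jaw":1},{"tz":0.02,"jaw":1},{"tz":0.01,"jaw":1}]'
```

```text
$[0]: bad value
$[0]: bad value
$[0]: bad value
```

```bash
python3 -m handwheel '[{"tx":0.0452,"ty":-0.0237,"tz":0,"ax":0,"ay":0,"az":0,"jaw":1},{"tx":0.0452,"ty":-0.0237,"tz":0,"ax":0,"ay":0,"az":0,"jaw":1},{"tx":0.0452,"ty":-0.0237,"tz":0,"ax":0,"ay":0,"az":0,"jaw":1},{"tx":0.0452,"ty":-0.0237,"tz":0,"ax":0,"ay":0,"az":0,"jaw":1},{"tx":0.0452,"ty":-0.0237,"tz":0,"ax":0,"ay":0,"az":0,"jaw":1},{"tx":0.0452,"ty":-0.0237,"tz":0,"ax":0,"ay":0,"az":0,"jaw":1},{"tx":0.0452,"ty":-0.0237,"tz":0,"ax":0,"ay":0,"az":0,"jaw":1},{"tx":0.0452,"ty":-0.0237,"tz":0,"ax":0,"ay":0,"az":0,"jaw":1},{"tx":0.0452,"ty":-0.0237,"tz":0,"ax":0,"ay":0,"az":0,"jaw":1},{"tx":0.0452,"ty":-0.0237,"tz":0,"ax":0,"ay":0,"az":0,"jaw":1}]' 60
```

```text
time: 1.35
ee_pos: [0.5223, -0.173, 0.231]
tcp_rot: [-180.0, 0.0, 16.2]
wrist_force: [0.1, -0.5, -0.1]
opening: 0.0853
grasp_force: 0.0
```

All the keys are required.

```bash
python3 -m handwheel '[{"tx":0,"ty":0,"tz":0,"ax":0,"ay":0,"az":-10.2,"jaw":1},{"tx":0,"ty":0,"tz":0,"ax":0,"ay":0,"az":-10.2,"jaw":1},{"tx":0,"ty":0,"tz":0,"ax":0,"ay":0,"az":-10.2,"jaw":1},{"tx":0,"ty":0,"tz":0,"ax":0,"ay":0,"az":-10.2,"jaw":1},{"tx":0,"ty":0,"tz":0,"ax":0,"ay":0,"az":-10.2,"jaw":1},{"tx":0,"ty":0,"tz":0,"ax":0,"ay":0,"az":-10.2,"jaw":1},{"tx":0,"ty":0,"tz":0,"ax":0,"ay":0,"az":-10.2,"jaw":1},{"tx":0,"ty":0,"tz":0,"ax":0,"ay":0,"az":-10.2,"jaw":1},{"tx":0,"ty":0,"tz":0,"ax":0,"ay":0,"az":-10.2,"jaw":1},{"tx":0,"ty":0,"tz":0,"ax":0,"ay":0,"az":-10.2,"jaw":1}]'
python3 -m handwheel '[{"tx":0,"ty":0,"tz":0,"ax":0,"ay":0,"az":-10.1,"jaw":1},{"tx":0,"ty":0,"tz":0,"ax":0,"ay":0,"az":-10.1,"jaw":1},{"tx":0,"ty":0,"tz":0,"ax":0,"ay":0,"az":-10.1,"jaw":1},{"tx":0,"ty":0,"tz":0,"ax":0,"ay":0,"az":-10.1,"jaw":1},{"tx":0,"ty":0,"tz":0,"ax":0,"ay":0,"az":-10.1,"jaw":1},{"tx":0,"ty":0,"tz":0.01,"ax":0,"ay":0,"az":0,"jaw":1},{"tx":0,"ty":0,"tz":0.02,"ax":0,"ay":0,"az":0,"jaw":1},{"tx":0,"ty":0,"tz":0.03,"ax":0,"ay":0,"az":0,"jaw":1},{"tx":0,"ty":0,"tz":0.03,"ax":0,"ay":0,"az":0,"jaw":1},{"tx":0,"ty":0,"tz":0.02,"ax":0,"ay":0,"az":0,"jaw":1}]'
python3 - <<'E'
from h import *
a=snap("top","pics/top1.png")["color"];b=snap("side","pics/side1.png")["color"]
A=cv2.resize(a[110:200,240:360],(400,300),interpolation=cv2.INTER_CUBIC);B=cv2.resize(b[100:220,190:350],(400,300),interpolation=cv2.INTER_CUBIC)
cv2.imwrite("pics/c1.png",np.hstack([A,B])[:,:,::-1])
E
```

```text
time: 2.6
ee_pos: [0.5212, -0.1744, 0.2309]
tcp_rot: [-180.0, -0.0, 118.5]
wrist_force: [0.3, -0.5, -0.1]
opening: 0.0854
grasp_force: 0.0
time: 3.85
ee_pos: [0.5205, -0.1742, 0.1187]
tcp_rot: [180.0, -0.1, 168.4]
wrist_force: [0.5, -0.1, 0.1]
opening: 0.0856
grasp_force: 0.0
```

View pics/c1.png

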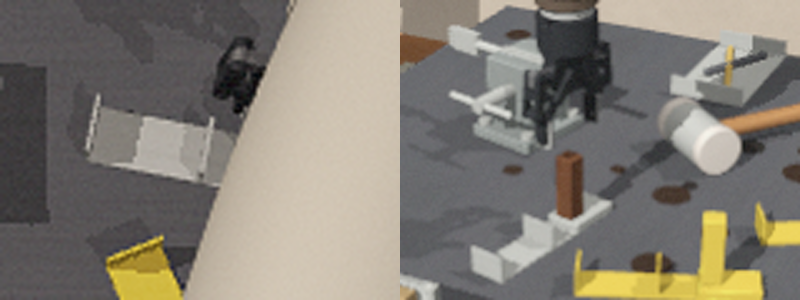

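The two fingertips, at crop (543,120) and (592,105), straddle the axis above the post top at (568,155), so they line up. Next I'll go down and close.

```bash
python3 -m handwheel '[{"tx":0,"ty":0,"tz":0.01,"ax":0,"ay":0,"az":0,"jaw":1},{"tx":0,"ty":0,"tz":0.01,"ax":0,"ay":0,"az":0,"jaw":1},{"tx":0,"ty":0,"tz":0.01,"ax":0,"ay":0,"az":0,"jaw":1},{"tx":0,"ty":0,"tz":0.01,"ax":0,"ay":0,"az":0,"jaw":1},{"tx":0,"ty":0,"tz":0.01,"ax":0,"ay":0,"az":0,"jaw":1},{"tx":0,"ty":0,"tz":0.002,"ax":0,"ay":0,"az":0,"jaw":0.5},{"tx":0,"ty":0,"tz":0,"ax":0,"ay":0,"az":0,"jaw":0.2},{"tx":0,"ty":0,"tz":0,"ax":0,"ay":0,"az":0,"jaw":0},{"tx":0,"ty":0,"tz":0,"ax":0,"ay":0,"az":0,"jaw":-0.2},{"tx":0,"ty":0,"tz":0,"ax":0,"ay":0,"az":0,"jaw":-1}]' 80
python3 -m handwheel '[{"tx":0,"ty":0,"tz":0,"ax":0,"ay":0,"az":0,"jaw":-1},{"tx":0,"ty":0,"tz":0,"ax":0,"ay":0,"az":0,"jaw":-1},{"tx":0,"ty":0,"tz":0,"ax":0,"ay":0,"az":0,"jaw":-1},{"tx":0,"ty":0,"tz":0,"ax":0,"ay":0,"az":0,"jaw":-1},{"tx":0,"ty":0,"tz":0,"ax":0,"ay":0,"az":0,"jaw":-1},{"tx":0,"ty":0,"tz":-0.002,"ax":0,"ay":0,"az":0,"jaw":-1},{"tx":0,"ty":0,"tz":0,"ax":0,"ay":0,"az":0,"jaw":-1},{"tx":0,"ty":0,"tz":0,"ax":0,"ay":0,"az":0,"jaw":-1},{"tx":0,"ty":0,"tz":0,"ax":0,"ay":0,"az":0,"jaw":-1},{"tx":0,"ty":0,"tz":0,"ax":0,"ay":0,"az":0,"jaw":-1}]'
```

```text
time: 5.2
ee_pos: [0.5216, -0.1744, 0.0698]
tcp_rot: [180.0, 0.0, 168.7]
wrist_force: [-0.7, 2.3, 2.3]
opening: 0.0249
grasp_force: 78.9
time: 6.45
ee_pos: [0.5213, -0.1744, 0.0712]
tcp_rot: [180.0, -0.0, 168.7]
wrist_force: [0.3, 0.3, -4.2]
opening: 0.0251
grasp_force: 78.6
```

It's held, with about 3.9 N of added weight and the underside 1–2 mm up. Now I'll line it up in front of the rack.

```bash
python3 -m handwheel '[{"tx":0,"ty":0.005,"tz":-0.003,"ax":0,"ay":0,"az":0,"jaw":-1},{"tx":-0.004,"ty":0.014,"tz":0,"ax":0,"ay":0,"az":0,"jaw":-1},{"tx":-0.005,"ty":0.018,"tz":0,"ax":0,"ay":0,"az":0,"jaw":-1},{"tx":-0.006,"ty":0.022,"tz":0,"ax":0,"ay":0,"az":0,"jaw":-1},{"tx":-0.005,"ty":0.022,"tz":0,"ax":0,"ay":0,"az":0,"jaw":-1},{"tx":-0.004,"ty":0.016,"tz":0,"ax":0,"ay":0,"az":0,"jaw":-1},{"tx":0,"ty":0,"tz":0,"ax":0,"ay":0,"az":-4,"jaw":-1},{"tx":0,"ty":0,"tz":0,"ax":0,"ay":0,"az":-4,"jaw":-1},{"tx":0,"ty":0,"tz":0,"ax":0,"ay":0,"az":-4,"jaw":-1},{"tx":0,"ty":0,"tz":0,"ax":0,"ay":0,"az":0,"jaw":-1}]'
python3 - <<'E'
from h import *
a=snap("top","pics/top2.png")["color"];b=snap("side","pics/side2.png")["color"]
A=cv2.resize(a[95:185,150:300],(800,480),interpolation=cv2.INTER_CUBIC)
cv2.imwrite("pics/c2.png",A[:,:,::-1])
B=cv2.resize(b[150:275,120:300],(792,550),interpolation=cv2.INTER_CUBIC);cv2.imwrite("pics/c2s.png",B[:,:,::-1])
E
```

```text
time: 7.7
ee_pos: [0.5641, -0.0834, 0.0742]
tcp_rot: [180.0, -0.0, -179.3]
wrist_force: [0.1, -0.4, -4.3]
opening: 0.025
grasp_force: 79.1
```

View pics/c2.png

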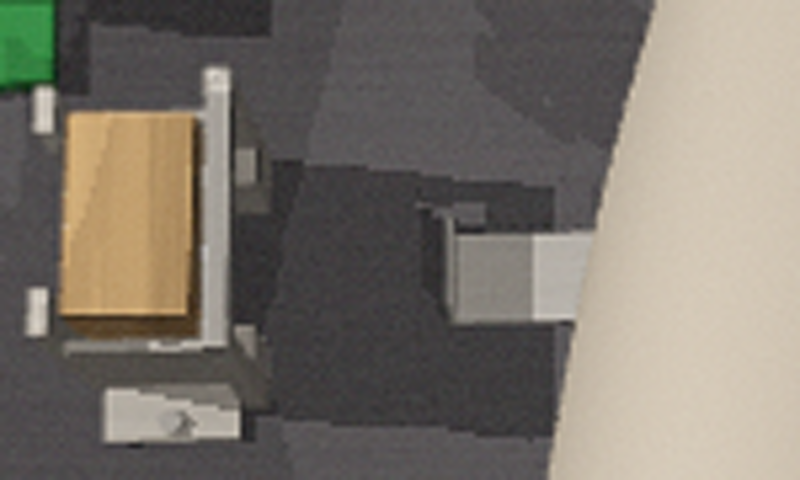

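View pics/c2s.png

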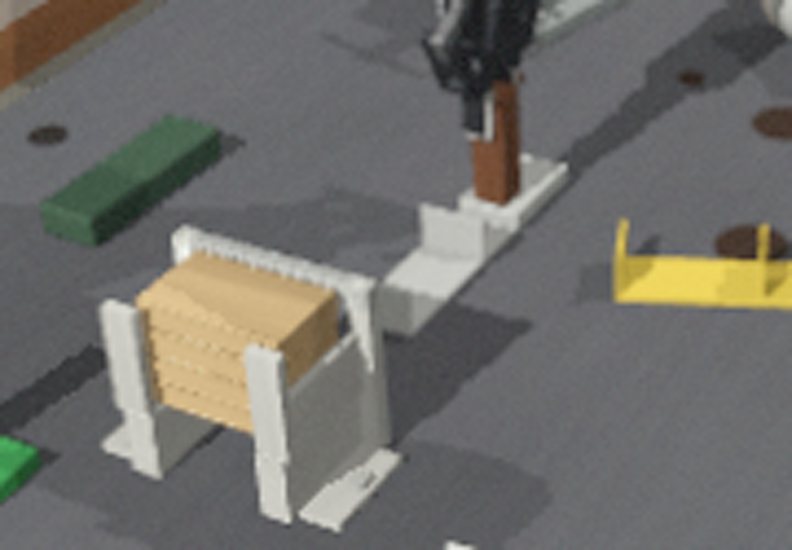

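The scoop is square to the rack in front of its mouth, with tip edge corners at crop (455,233) and (450,324). The bar is at x≈205–228. I'll refit the lateral offset from these.

Run:
```python
from h import *
t=np.load("pics/top2.npz")
T=lambda X,Y:(149.6+X/5.333,94.6+Y/5.333)
R=[(t,L,*T(X,Y)) for L,X,Y in [((.03,-.05,.118),70,111),((-.03,-.05,.118),194,112),((-.03,.05,.118),190,315),((.03,.05,.118),60,314),((-.043,0,.118),215,207)]]
p,e=fit(R,[.56,.216,1.58]);print(p,np.degrees(p[2]),e.tolist())
h=.008
c,s=np.cos(p[2]),np.sin(p[2])
def inr(X,Y,z):
    w=atz(t,*T(X,Y),z);d=w[:2]-p[:2];return np.round([c*d[0]+s*d[1],-s*d[0]+c*d[1]],4)
for n,X,Y,z in [("lo tip",450,324,h),("lo",575,322,h),("up tip",457,233,h),("up",592,232,h),("bar ends",217,69,.118),("",213,347,.118),("rearpost mid",40,210,.1)]: print(n,inr(X,Y,z),np.round(atz(t,*T(X,Y),z)[:2],4))
d=np.array([.5641,-.0834])-p[:2];print("grip in rack",c*d[0]+s*d[1],-s*d[0]+c*d[1])
```

```text
[0.560609   0.21738657 1.57242559] 90.09334974301638 [[-0.4, 0.1], [0.1, -0.3], [-0.3, -0.4], [-0.1, 0.1], [0.8, 0.6]]
lo tip [-0.1431  0.0248] [0.5361 0.0743]
lo [-0.2083  0.0245] [0.5364 0.0091]
up tip [-0.1466 -0.0249] [0.5858 0.0708]
up [-0.2177 -0.0246] [ 5.855e-01 -3.000e-04]
bar ends [-0.0402 -0.0708] [0.6315 0.1773]
 [-0.0418  0.0667] [0.494  0.1755]
rearpost mid [ 0.0464 -0.0075] [0.5681 0.2638]
grip in rack -0.3007918549461111 -0.003000931158005746
```

It's centred to within 1 mm and square. Now I'll run it in 0.190 m.

```bash
python3 -m handwheel '[{"tx":0,"ty":0.01,"tz":0,"ax":0,"ay":0,"az":0,"jaw":-1},{"tx":0,"ty":0.02,"tz":0,"ax":0,"ay":0,"az":0,"jaw":-1},{"tx":0,"ty":0.022,"tz":0,"ax":0,"ay":0,"az":0,"jaw":-1},{"tx":0,"ty":0.022,"tz":0,"ax":0,"ay":0,"az":0,"jaw":-1},{"tx":0,"ty":0.022,"tz":0,"ax":0,"ay":0,"az":0,"jaw":-1},{"tx":0,"ty":0.022,"tz":0,"ax":0,"ay":0,"az":0,"jaw":-1},{"tx":0,"ty":0.022,"tz":0,"ax":0,"ay":0,"az":0,"jaw":-1},{"tx":0,"ty":0.022,"tz":0,"ax":0,"ay":0,"az":0,"jaw":-1},{"tx":0,"ty":0.018,"tz":0,"ax":0,"ay":0,"az":0,"jaw":-1},{"tx":0,"ty":0.01,"tz":0,"ax":0,"ay":0,"az":0,"jaw":-1}]'
python3 - <<'E'
from h import *
b=snap("side","pics/side3.png")["color"];a=snap("top","pics/top3.png")["color"]
A=cv2.resize(a[95:185,150:270],(400,300),interpolation=cv2.INTER_CUBIC)
B=cv2.resize(b[150:270,130:290],(400,300),interpolation=cv2.INTER_CUBIC);cv2.imwrite("pics/c3.png",np.hstack([A,B])[:,:,::-1])
E
```

```text
time: 9.05
ee_pos: [0.5614, 0.1075, 0.0743]
tcp_rot: [180.0, -0.0, -179.2]
wrist_force: [-0.4, -0.6, -3.9]
opening: 0.0249
grasp_force: 79.2
```

View pics/c3.png

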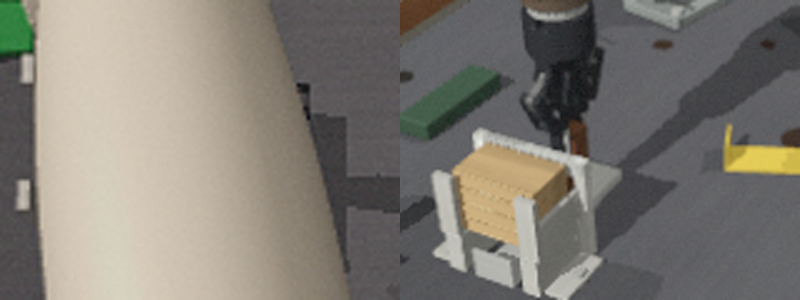

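The scoop is in: its tip shows in the channel under the stack at crop (495,265), with no side force. Now I'll raise it by 49 mm, to about 53.5 mm above the bench.

```bash
python3 -m handwheel '[{"tx":0,"ty":0,"tz":-0.005,"ax":0,"ay":0,"az":0,"jaw":-1},{"tx":0,"ty":0,"tz":-0.008,"ax":0,"ay":0,"az":0,"jaw":-1},{"tx":0,"ty":0,"tz":-0.008,"ax":0,"ay":0,"az":0,"jaw":-1},{"tx":0,"ty":0,"tz":-0.007,"ax":0,"ay":0,"az":0,"jaw":-1},{"tx":0,"ty":0,"tz":-0.005,"ax":0,"ay":0,"az":0,"jaw":-1},{"tx":0,"ty":0,"tz":-0.003,"ax":0,"ay":0,"az":0,"jaw":-1},{"tx":0,"ty":0,"tz":-0.003,"ax":0,"ay":0,"az":0,"jaw":-1},{"tx":0,"ty":0,"tz":-0.003,"ax":0,"ay":0,"az":0,"jaw":-1},{"tx":0,"ty":0,"tz":-0.003,"ax":0,"ay":0,"az":0,"jaw":-1},{"tx":0,"ty":0,"tz":-0.002,"ax":0,"ay":0,"az":0,"jaw":-1}]'
python3 -m handwheel '[{"tx":0,"ty":0,"tz":-0.002,"ax":0,"ay":0,"az":0,"jaw":-1},{"tx":0,"ty":0,"tz":0,"ax":0,"ay":0,"az":0,"jaw":-1},{"tx":0,"ty":0,"tz":0,"ax":0,"ay":0,"az":0,"jaw":-1},{"tx":0,"ty":0,"tz":0,"ax":0,"ay":0,"az":0,"jaw":-1},{"tx":0,"ty":0,"tz":0,"ax":0,"ay":0,"az":0,"jaw":-1},{"tx":0,"ty":0,"tz":0,"ax":0,"ay":0,"az":0,"jaw":-1},{"tx":0,"ty":0,"tz":0,"ax":0,"ay":0,"az":0,"jaw":-1},{"tx":0,"ty":0,"tz":0,"ax":0,"ay":0,"az":0,"jaw":-1},{"tx":0,"ty":0,"tz":0,"ax":0,"ay":0,"az":0,"jaw":-1},{"tx":0,"ty":0,"tz":0,"ax":0,"ay":0,"az":0,"jaw":-1}]'
python3 - <<'E'
from h import *
b=snap("side","pics/side4.png")["color"]
B=cv2.resize(b[150:270,130:290],(800,600),interpolation=cv2.INTER_CUBIC);cv2.imwrite("pics/c4.png",B[:,:,::-1])
E
```

```text
time: 10.4
ee_pos: [0.5616, 0.106, 0.1214]
tcp_rot: [-180.0, -0.0, -179.3]
wrist_force: [0.1, -0.2, -5.9]
opening: 0.0248
grasp_force: 79.0
time: 11.65
ee_pos: [0.5616, 0.106, 0.1233]
tcp_rot: [180.0, -0.0, -179.3]
wrist_force: [-0.8, -1.0, -6.4]
opening: 0.0248
grasp_force: 79.0
```

View pics/c4.png

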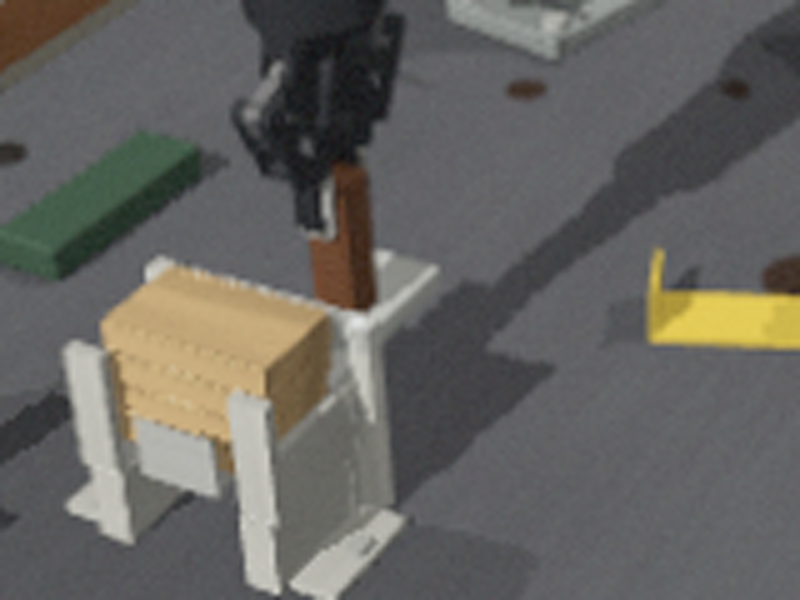

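The whole stack is lifted level on the scoop (load +2 N), with its top edge above the bar. Now I'll draw it straight out.

```bash
python3 -m handwheel '[{"tx":0,"ty":-0.005,"tz":0,"ax":0,"ay":0,"az":0,"jaw":-1},{"tx":0,"ty":-0.008,"tz":0,"ax":0,"ay":0,"az":0,"jaw":-1},{"tx":0,"ty":-0.01,"tz":0,"ax":0,"ay":0,"az":0,"jaw":-1},{"tx":0,"ty":-0.01,"tz":0,"ax":0,"ay":0,"az":0,"jaw":-1},{"tx":0,"ty":-0.01,"tz":0,"ax":0,"ay":0,"az":0,"jaw":-1},{"tx":0,"ty":-0.01,"tz":0,"ax":0,"ay":0,"az":0,"jaw":-1},{"tx":0,"ty":-0.01,"tz":0,"ax":0,"ay":0,"az":0,"jaw":-1},{"tx":0,"ty":-0.01,"tz":0,"ax":0,"ay":0,"az":0,"jaw":-1},{"tx":0,"ty":-0.01,"tz":0,"ax":0,"ay":0,"az":0,"jaw":-1},{"tx":0,"ty":-0.01,"tz":0,"ax":0,"ay":0,"az":0,"jaw":-1}]'
python3 -m handwheel '[{"tx":0,"ty":-0.01,"tz":0,"ax":0,"ay":0,"az":0,"jaw":-1},{"tx":0,"ty":-0.01,"tz":0,"ax":0,"ay":0,"az":0,"jaw":-1},{"tx":0,"ty":-0.01,"tz":0,"ax":0,"ay":0,"az":0,"jaw":-1},{"tx":0,"ty":-0.01,"tz":0,"ax":0,"ay":0,"az":0,"jaw":-1},{"tx":0,"ty":-0.01,"tz":0,"ax":0,"ay":0,"az":0,"jaw":-1},{"tx":0,"ty":-0.01,"tz":0,"ax":0,"ay":0,"az":0,"jaw":-1},{"tx":0,"ty":-0.01,"tz":0,"ax":0,"ay":0,"az":0,"jaw":-1},{"tx":0,"ty":-0.01,"tz":0,"ax":0,"ay":0,"az":0,"jaw":-1},{"tx":0,"ty":-0.008,"tz":0,"ax":0,"ay":0,"az":0,"jaw":-1},{"tx":0,"ty":-0.004,"tz":0,"ax":0,"ay":0,"az":0,"jaw":-1}]'
python3 - <<'E'
from h import *
b=snap("side","pics/side5.png")["color"]
B=cv2.resize(b[130:270,130:310],(770,600),interpolation=cv2.INTER_CUBIC);cv2.imwrite("pics/c5.png",B[:,:,::-1])
E
```

```text
time: 12.95
ee_pos: [0.5628, 0.0123, 0.1234]
tcp_rot: [180.0, 0.0, -179.3]
wrist_force: [0.4, 0.4, -4.9]
opening: 0.0245
grasp_force: 80.7
time: 14.2
ee_pos: [0.5638, -0.0796, 0.1232]
tcp_rot: [180.0, -0.0, -179.3]
wrist_force: [-0.9, 0.1, -4.0]
opening: 0.025
grasp_force: 80.7
```

View pics/c5.png

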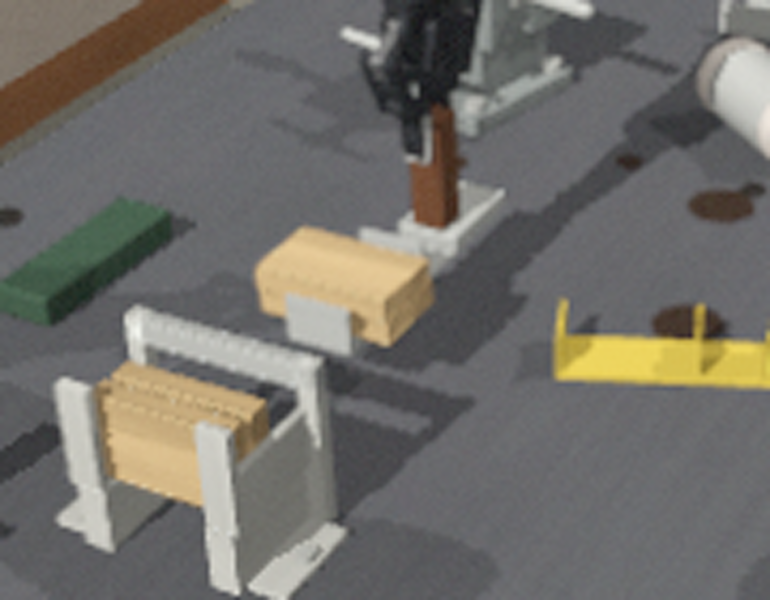

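The lower two packers are level in the scoop. The upper two stayed behind, leaning steeply at crop (180,430). I'll set the scoop down, then check all of it in one view before releasing.

```bash
python3 -m handwheel '[{"tx":0,"ty":0,"tz":0.005,"ax":0,"ay":0,"az":0,"jaw":-1},{"tx":0,"ty":0,"tz":0.008,"ax":0,"ay":0,"az":0,"jaw":-1},{"tx":0,"ty":0,"tz":0.01,"ax":0,"ay":0,"az":0,"jaw":-1},{"tx":0,"ty":0,"tz":0.01,"ax":0,"ay":0,"az":0,"jaw":-1},{"tx":0,"ty":0,"tz":0.008,"ax":0,"ay":0,"az":0,"jaw":-1},{"tx":0,"ty":0,"tz":0.005,"ax":0,"ay":0,"az":0,"jaw":-1},{"tx":0,"ty":0,"tz":0.003,"ax":0,"ay":0,"az":0,"jaw":-1},{"tx":0,"ty":0,"tz":0.002,"ax":0,"ay":0,"az":0,"jaw":-1},{"tx":0,"ty":0,"tz":0.002,"ax":0,"ay":0,"az":0,"jaw":-1},{"tx":0,"ty":0,"tz":0.0005,"ax":0,"ay":0,"az":0,"jaw":-1}]'
python3 - <<'E'
from h import *
b=snap("side","pics/side6.png")["color"];a=snap("top","pics/top6.png")["color"]
A=cv2.resize(a[110:170,150:200],(375,450),interpolation=cv2.INTER_CUBIC)
B=cv2.resize(b[205:275,135:195],(386,450),interpolation=cv2.INTER_CUBIC)
C=cv2.resize(b[150:220,185:255],(150,150));D=cv2.resize(a[110:170,190:300],(275,150))
bot=np.zeros((150,761,3),np.uint8);bot[:,:150]=C;bot[:,160:435]=D
cv2.imwrite("pics/c6.png",np.vstack([np.hstack([A,B]),bot])[:,:,::-1])
E
```

```text
time: 15.5
ee_pos: [0.5639, -0.079, 0.0698]
tcp_rot: [180.0, 0.0, -179.3]
wrist_force: [-1.0, 0.8, -2.8]
opening: 0.025
grasp_force: 81.0
```

View pics/c6.png

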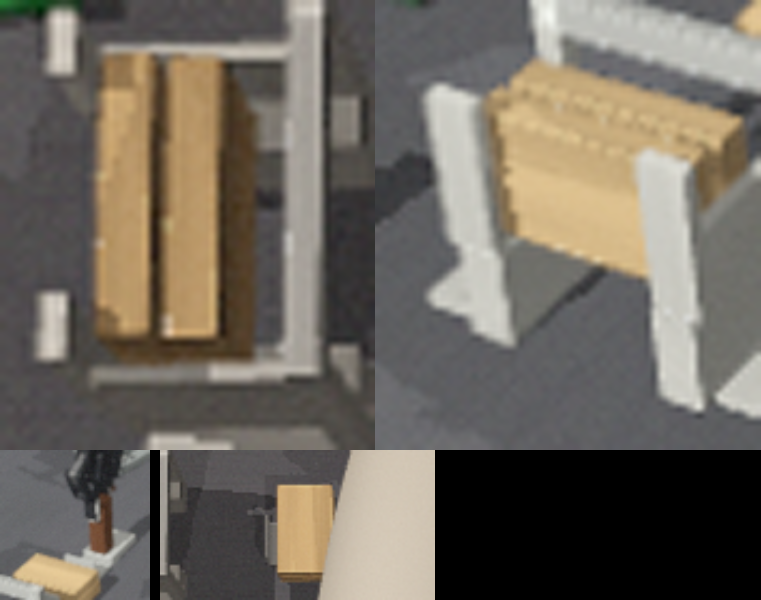

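Run:
```python
from h import *
t=np.load("pics/top6.npz");s=np.load("pics/side6.npz")
T=lambda X,Y:(149.57+X/7.5,109.57+Y/7.5); S=lambda X,Y:(134.6+(X-375)/6.43,204.6+Y/6.43)
def inr(w):
    a=np.radians(90.4);d=w[:2]-[.5605,.2168];return np.round([np.cos(a)*d[0]+np.sin(a)*d[1],-np.sin(a)*d[0]+np.cos(a)*d[1]],4)
for n,X,Y in[("rear pk rear top",98,195),("rear pk front top",153,195),("fr pk rear",165,195),("fr pk front",220,195),("top end",125,55),("bot end",122,335)]:
    print(n,[inr(atz(t,*T(X,Y),z)).tolist() for z in(.10,.106,.112)])
for n,X,Y,zs in[("bottom L",508,232,(.046,.055)),("bottom mid",580,255,(.046,.055)),("bottom R",642,275,(.046,.055)),("top rear edge L",495,115,(.1,.106)),("top rear edge mid",570,134,(.1,.106,.112))]:
    print(n,[inr(atz(s,*S(X,Y),z)).tolist() for z in zs])
```

```text
rear pk rear top [[0.0327, -0.0034], [0.0311, -0.0012], [0.0294, 0.0009]]
rear pk front top [[0.014, -0.003], [0.0125, -0.0009], [0.011, 0.0012]]
fr pk rear [[0.0099, -0.003], [0.0084, -0.0008], [0.0069, 0.0013]]
fr pk front [[-0.0088, -0.0026], [-0.0102, -0.0005], [-0.0116, 0.0016]]
top end [[0.0252, -0.0538], [0.0236, -0.0514], [0.022, -0.0489]]
bot end [[0.0229, 0.0464], [0.0213, 0.0482], [0.0198, 0.05]]
bottom L [[0.0299, -0.0454], [0.0391, -0.0371]]
bottom mid [[0.0292, -0.0097], [0.0384, -0.0018]]
bottom R [[0.0288, 0.0204], [0.038, 0.028]]
top rear edge L [[0.0246, -0.0475], [0.0312, -0.0414]]
top rear edge mid [[0.0219, -0.0123], [0.0286, -0.0066], [0.0352, -0.0009]]
```

Packer 3's underside centre is at about x 0.030, y 0, z 0.076 in the rack frame, within the limits and steady. Now I'll ease down, release and lift away.

```bash
python3 -m handwheel '[{"tx":0,"ty":0,"tz":0.0006,"ax":0,"ay":0,"az":0,"jaw":-1},{"tx":0,"ty":0,"tz":0,"ax":0,"ay":0,"az":0,"jaw":-1},{"tx":0,"ty":0,"tz":0,"ax":0,"ay":0,"az":0,"jaw":-0.3},{"tx":0,"ty":0,"tz":0,"ax":0,"ay":0,"az":0,"jaw":0},{"tx":0,"ty":0,"tz":0,"ax":0,"ay":0,"az":0,"jaw":0.3},{"tx":0,"ty":0,"tz":0,"ax":0,"ay":0,"az":0,"jaw":0.6},{"tx":0,"ty":0,"tz":0,"ax":0,"ay":0,"az":0,"jaw":0.6},{"tx":0,"ty":0,"tz":0,"ax":0,"ay":0,"az":0,"jaw":0.6},{"tx":0,"ty":0,"tz":0,"ax":0,"ay":0,"az":0,"jaw":0.6},{"tx":0,"ty":0,"tz":0,"ax":0,"ay":0,"az":0,"jaw":0.6}]'
python3 -m handwheel '[{"tx":0,"ty":0,"tz":-0.005,"ax":0,"ay":0,"az":0,"jaw":0.6},{"tx":0,"ty":0,"tz":-0.01,"ax":0,"ay":0,"az":0,"jaw":0.6},{"tx":0,"ty":0,"tz":-0.01,"ax":0,"ay":0,"az":0,"jaw":0.6},{"tx":0,"ty":0,"tz":-0.015,"ax":0,"ay":0,"az":0,"jaw":0.6},{"tx":0,"ty":0,"tz":-0.02,"ax":0,"ay":0,"az":0,"jaw":0.6},{"tx":0,"ty":0,"tz":-0.02,"ax":0,"ay":0,"az":0,"jaw":0.6},{"tx":0,"ty":0,"tz":-0.02,"ax":0,"ay":0,"az":0,"jaw":0.6},{"tx":0,"ty":0,"tz":-0.01,"ax":0,"ay":0,"az":0,"jaw":0.6},{"tx":0,"ty":0,"tz":0,"ax":0,"ay":0,"az":0,"jaw":0.6},{"tx":0,"ty":0,"tz":0,"ax":0,"ay":0,"az":0,"jaw":0.6}]'
python3 - <<'E'
from h import *
a=snap("top","pics/top7.png")["color"].astype(int);b=snap("side","pics/side7.png")["color"].astype(int)
# change near rack and packers-in-scoop since before release
for x,y,n in((a,"top6",(110,170,150,200)),(a,"top6",(110,165,230,262)),(b,"side6",(205,275,135,195)),(b,"side6",(170,225,185,250))):
    o=np.load(f"pics/{y}.npz")["color"].astype(int);r=n;d=np.abs(x-o).max(2)[r[0]:r[1],r[2]:r[3]];print(y,r,(d>40).sum(),d.mean().round(1))
E
```

```text
time: 16.85
ee_pos: [0.5638, -0.079, 0.0692]
tcp_rot: [180.0, -0.0, -179.3]
wrist_force: [0.2, 0.2, -0.2]
opening: 0.0681
grasp_force: 0.0
time: 18.1
ee_pos: [0.5636, -0.079, 0.1784]
tcp_rot: [180.0, -0.1, -179.3]
wrist_force: [0.6, 0.8, 0.1]
opening: 0.0683
grasp_force: 0.0
top6 (110, 170, 150, 200) 0 7.1
top6 (110, 165, 230, 262) 198 15.1
side6 (205, 275, 135, 195) 0 3.3
side6 (170, 225, 185, 250) 105 5.8
```

```bash
python3 -c "
from workcell import workorder; print(workorder.job_done())"
```

```text
the job is handed in; nothing more can be done
None
```

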